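# Put the level and the hand sander away on their sloping rests

## Robot

A 6-joint arm with a two-finger parallel gripper is mounted at the origin on the work surface. World frame = base frame: x ahead of the robot, y to its left, z up, the work surface at z = 0. Lengths are in mm, angles in rad, forces in N, time in s.
With the tool pointing down it reaches from about 250 to 800 mm from the base axis. Payload 8.5 kg.
Tool frame: the origin (TCP) lies between the finger pads; the fingertips stand 8 mm ahead of it and the grasp point (between the pads) lies 11 mm behind it; z points along the fingers, x is the direction in which the jaws open and shut, and the axes are right-handed (so a half turn about z gives the same grasp; the last joint's range is limited). The gripper opens to 85 mm and grips with 20 to 120 N. Pads are 22 mm wide; open, the fingers measure 114 mm over their backs; the gripper's body (76 mm by 85 mm) begins 54 mm behind the grasp point. The pads swing forward as they close: fully open they stand 13 mm farther back than shut.
Start: joints at [1.224, 0.238, -0.013, 1.319, 0, 1.571], TCP at [178.426, 493.704, 239.276] pointing down, gripper open.
Joint ranges: [-2.66, 2.66], [-1.03, 1.9], [-1.14, 1.46], [-1.82, 2.27], [-1.45, 1.34], [-3.14, 3.14]. Speed limits (rad/s): [2.22, 2.22, 2.79, 3.14, 3.14, 3.14].

## Interface

Orientations are given as a unit quaternion [x, y, z, w].
In Python, from workcell import manip gives the robot as it stands.
- The arm moves only by the tool jog_arm, never from a script. Its argument "motion" is text: rows parted by semicolons, each of 5 numbers parted by spaces: the opening, from -1 (shut) to 1 (fully open), then the shift along the tool's x, y, z in m, then the turn about the tool's z in degrees. A call has 1 to 10 rows; each row is the pose to reach, as a shift and turn from the pose commanded when the call began, along the tool's axes at that moment; what a row does not reach only later rows make up. A row lasts 1/10 s, in which the tool goes at most 50 mm and 8.59 degrees, less where a joint would pass 70% of its speed; a pose out of reach is approached as far as the arm can. A call with a gripper value outside its range is refused whole. The fingers move at their own pace and stop on an object; the grip force is fixed at half the most. Time passes only in rows, so rows that repeat a pose let the fingers close. It gives the time, the measured TCP pose, the force and the opening at its end, in the units of the state.
- manip.get_obs(): the state, without advancing time (a new reading comes with each control period).
- manip.snapshot(name): name is "scene" or "top"; returns a dict with "pixels" (384x512x3 uint8, red, green, blue), "fx", "fy", "cx", "cy" (pixels), "k1" (the pictures are not rectified: a ray, as slopes to the right and down, at radius r is drawn at 1 + k1 r^2 times it, then the intrinsics apply), "world_from_camera" (4x4, takes a point from camera to world coordinates). Camera axes: x right, y up, looking along -z (the intrinsics and any distortion apply to the point x, -y, -z); pixel columns grow to the right and rows downward; lengths in mm; the calibration is good to about 2 mm. A picture is of the moment at which its call begins. There is no depth.
- manip.close_job(): hands the job in, once; it reports no verdict.
The state is a dict: "clock": time; "joints": joint angles; "qd": joint speeds; "effort": joint torques, N m; "tcp_pos": TCP position; "eef_rot": TCP orientation; "ft_force": force on the tool from outside, world axes, zero at the start; "torque": the same for the moment, N m; "width": opening from 0.0 (shut) to 1.0 (fully open).
Only numpy, scipy, OpenCV 4.12 (cv2) and the standard library are available. Lean on these libraries where they do the work, as an engineer would, in place of code of your own. Each camera call takes 0.05 s, during which the arm holds its last target. There are 200 camera calls.

## Task

Put the two tools away on their sloping bench rests without dropping them. Slide the yellow spirit level, right way up, down its rail into the blue sleeve until it is fully home against the closed end; lay the red-handled hand sander flat, centred and straight along the other narrow rail with its lower end against the red lip. Leave the other things on the bench where they are.

Things in the scene. Friction and masses are not known exactly. Their poses are not given: they have to be found in the camera images.
- level: Yellow spirit level with black end caps and green vials: bar 190 mm long (its x), 24 wide (y), 44 tall (z), standing upright on its long narrow edge, 0.28 kg. Origin: centre of its underside. The two ends are alike; either may go into the sleeve. Grip it across its width.
- sander: Hand sander, 0.3 kg: aluminium base plate 120 mm long (x), 68 wide (y), 14 thick; upright red grip on its middle, 85 long (x), 30 wide (y), top 56 above the underside. Origin: centre of the underside. The two ends are alike; either may go downhill. Grip it across the red grip's width.
- level_rail: Fixed plywood rail, 26 mm wide, with a blue sleeve at its low end. Frame: x up the slope (30 deg), z square to the rail, y level across. Origin: rail top, centre line, at the sleeve's closed end, 75 mm above the bench; rail top runs to x = 185 mm. Home: level's origin at x = 95, y = z = 0.
- sleeve_mouth (a point): Middle of the mouth of the level's sleeve, on the rail's top (x = 58 mm in the rail's frame). Inside, the sleeve is 28 mm wide and 48 high, walls and roof 5 thick; straight with a roof from x = 0 to 46, then roofless cheeks flare out to the mouth. Above it the rail is open.
- sander_rail: Fixed plywood rail, 34 mm wide, with a red lip 12 mm high across its low end. Frame: x up the slope (30 deg), z square to the rail, y level across. Origin: rail top, centre line, at the upper face of the lip, 75 mm above the bench; rail top runs to x = 125 mm. Home: sander's origin at x = 60, y = z = 0, the base overhanging both sides alike. Both rails' stands have a foot 220 x 70 mm.
- tape: Bystander: blue roll of tape lying flat, 96 mm across, 24 mm high. Origin: centre of the underside.
- wrench: Bystander: steel wrench lying flat between the two stands, 160 mm long along its x. Origin near its middle.
- glue: Bystander: upright pale grey-white glue bottle with a red cap, 56 mm across, 160 mm high. Origin: centre of the underside.
- hammer: Bystander: hammer lying flat, 260 mm long along its x. Origin near its middle.
- screwdriver: Bystander: screwdriver lying flat, 190 mm long along its x. Origin near its middle.
- battery: Bystander: black and yellow battery pack, 110 x 75 x 63 mm high. Origin: centre of the underside.
Not all that is in view belongs to the job. Leave any orange or purple look-alike of the sander alone. There is more than one size of the level; the job needs the larger.

How it is judged (in metres and radians):
At the end, for the whole second after the job is handed in: At rest on their own rails, within -5 to +7 mm of home along the rail and 5 mm of its top: the level in the sleeve, within 6 mm of the centre line and 0.09 rad of straight; the sander within 10 mm of the centre line, 0.12 rad of straight and 0.08 rad of flat (x of level in the frame of level_rail between 0.09 and 0.102 m and y of level in the frame of level_rail between -0.006 and 0.006 m and z of level in the frame of level_rail between -0.004 and 0.005 m and angle between the x axis of level and the x axis of level_rail, either way round below 0.09 rad and x of sander in the frame of sander_rail between 0.055 and 0.067 m and y of sander in the frame of sander_rail between -0.01 and 0.01 m and z of sander in the frame of sander_rail between -0.004 and 0.005 m and angle between the x axis of sander and the x axis of sander_rail, either way round below 0.12 rad and angle between the z axis of sander and the z axis of sander_rail, either way round below 0.08 rad and linear speed of each of level, sander below 0.02 m/s and angular speed of each of level, sander below 0.2 rad/s); the robot touches nothing.
It fails at once if another tool or article on the bench is shifted by more than 30 mm (distance of any of tape, wrench, glue, hammer, screwdriver, battery from where it was at the start of the episode above 0.03 m).
It fails at once if the glue bottle is knocked over (angle between glue's own z axis and vertical above 0.5 rad).
It fails at once if the level is dropped (moves faster than 0.5 m/s while the fingers do not touch it) (contact force between level and the fingers below 0.05 N and linear speed of level above 0.5 m/s).
It fails at once if the sander is dropped (moves faster than 0.5 m/s while the fingers do not touch it) (contact force between sander and the fingers below 0.05 N and linear speed of sander above 0.5 m/s).
It also fails if it takes over 61 s, if anything falls off the work surface, if the arm or the gripper's body presses on something with over 40 N, if the wrist force passes 120 N, or if a joint passes its speed limit or range.

## Working session

There is one attempt and no reset: what is moved stays moved. The work goes in short steps, Python scripts to look and compute and a tool call to move; the robot and the scene stay as the last step left them, time stands still between calls to the robot, and variables do not carry over. Pictures are saved under pics/ and viewed, about 8 in all and at most 12, crops included, and the job is handed in when it is done.

Besides the shell and the picture viewer there is one more tool, called after "Request:" as name(argument=value, ...) on one line, values as JSON. jog_arm: Moves the arm, as the interface text tells. Its arguments: {"type":"object","properties":{"motion":{"type":"string"}},"required":["motion"]}

```bash
mkdir -p pics; ls; cat > h.py <<'E'
import numpy as np, cv2
from workcell import manip
def snap(n,f):
    s=manip.snapshot(n); cv2.imwrite(f'pics/{f}.png',np.asarray(s['pixels'])[:,:,::-1]); 
    np.savez(f'pics/{f}.npz',**{k:np.asarray(v) for k,v in s.items()}); return s
def load(f): return np.load(f'pics/{f}.npz')
def ray(s,u,v):
    d=np.array([(u-s['cx'])/s['fx'],(v-s['cy'])/s['fy']],float); p=d.copy()
    for _ in range(20): p=d/(1+s['k1']*(p@p))
    M=s['world_from_camera']; return M[:3,3],M[:3,:3]@np.array([p[0],-p[1],-1])
def at(s,u,v,z):
    o,d=ray(s,u,v); return (o+d*(z-o[2])/d[2]).round(1)
def proj(s,P):
    M=np.asarray(s['world_from_camera']); q=M[:3,:3].T@(np.asarray(P,float)-M[:3,3]); p=np.array([q[0],-q[1]])/-q[2]
    p=p*(1+s['k1']*(p@p)); return np.array([p[0]*s['fx']+s['cx'],p[1]*s['fy']+s['cy']])
E
python3 - <<'E'
from h import *
for n in('scene','top'):
    s=snap(n,n); print(s['fx'],s['cx'],s['cy'],s['k1'],np.round(s['world_from_camera'],3).tolist())
a=np.hstack([cv2.imread('pics/scene.png'),cv2.imread('pics/top.png')])
o=manip.get_obs(); print(o)
E
```

```text
pics
361.81619790501105 258.79853291209133 189.41584571139066 -0.11260473619553212 [[-0.291, -0.82, 0.493, 1055.46], [0.957, -0.244, 0.159, 200.073], [-0.01, 0.518, 0.855, 1025.564], [0.0, 0.0, 0.0, 1.0]]
347.8253756473084 255.25001619237827 196.32830537489573 -0.06179359568794486 [[-0.017, 0.988, -0.154, 330.738], [-1.0, -0.021, -0.019, -1.854], [-0.022, 0.154, 0.988, 1148.124], [0.0, 0.0, 0.0, 1.0]]
{'clock': 0.1, 'joints': array([ 1.22398541e+00,  2.38688246e-01, -1.41543899e-02,  1.31921961e+00,
       -1.34967793e-05,  1.57078080e+00]), 'qd': array([ 1.24084269e-05, -1.81882374e-03,  2.32883721e-03, -1.58102167e-05,
        2.85854014e-04, -4.34126433e-04]), 'effort': array([ 2.02231422e-03, -5.39722180e+01,  3.46999419e+01,  1.33757695e-02,
        1.85841609e-04, -3.42640203e-05]), 'tcp_pos': array([178.327117  , 493.39684066, 238.76504766]), 'eef_rot': array([ 8.18500207e-01,  5.74505883e-01, -5.14207182e-04,  3.69155197e-04]), 'ft_force': array([-0.44187137,  0.71510827,  0.61417935]), 'torque': array([ 0.06042514, -0.03779696,  0.030042  ]), 'width': 0.9970384936094675}
```

View pics/top.png

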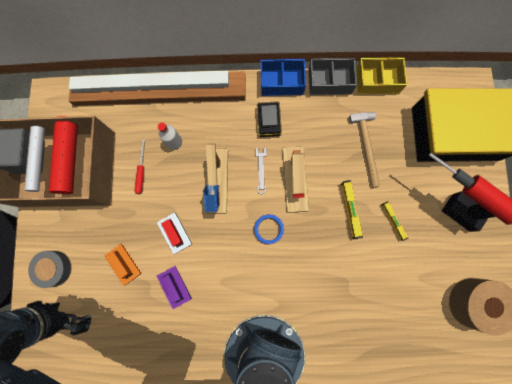

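View pics/scene.png

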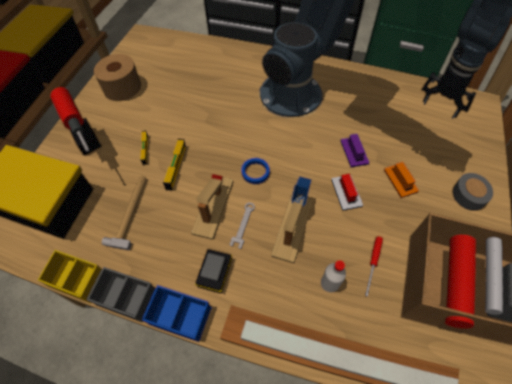

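Top view: candidates for the level are the larger yellow bar (352,210), chosen, and the smaller bar (395,221). For the sander they are the red grip on a pale plate (174,233), chosen, the orange (122,264) and purple (174,287) look-alikes, and the red roll (62,157). The level rail is at (212,180) with its blue sleeve, and the sander rail at (297,178). Scene view: the same things at (175,163), (347,190), (300,200) and (210,200). One close crop next.

```bash
python3 - <<'E'
from h import *
t=cv2.imread('pics/top.png'); s=cv2.imread('pics/scene.png')
def c(i,x,y,w,h,k): return cv2.resize(i[y:y+h,x:x+w],None,fx=k,fy=k,interpolation=cv2.INTER_CUBIC)
A=np.hstack([c(t,195,135,65,100,4),c(t,270,135,50,100,4),c(t,335,165,35,100,4),c(t,145,195,50,100,4)])[:,:800]
A=A[:300]
B=np.hstack([c(s,185,160,60,75,4),c(s,265,165,60,75,4),c(s,155,130,35,75,4),c(s,325,155,45,75,4)])[:,:800]
print(A.shape,B.shape)
w=max(A.shape[1],B.shape[1]); P=lambda I:cv2.copyMakeBorder(I,0,0,0,w-I.shape[1],0)
cv2.imwrite('pics/c1.png',np.vstack([P(A),P(B)]))
E
```

```text
(300, 800, 3) (300, 800, 3)
```

View pics/c1.png

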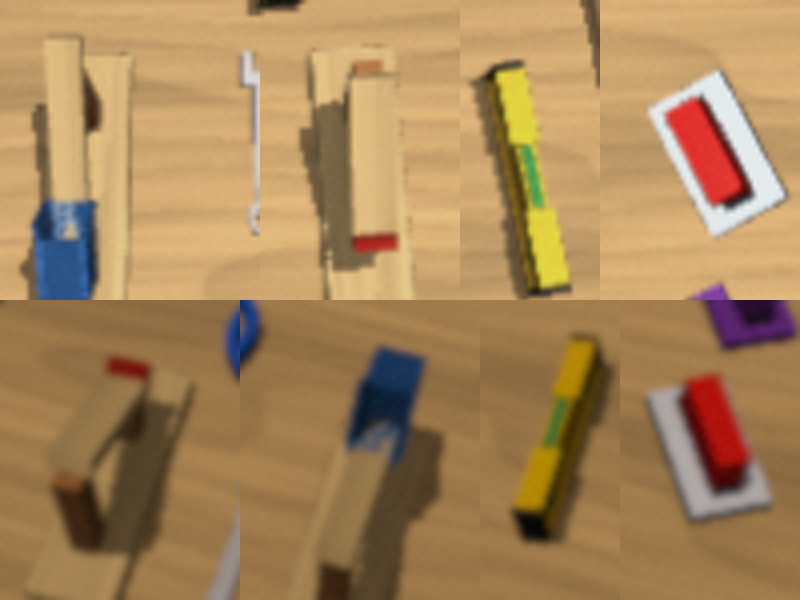

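The crop confirms both choices. The long yellow level and the red-on-pale sander are right, and both rails run uphill away from the robot, with sleeve and lip on the near side. Now I'll fit the poses.

```bash
cat > fit.py <<'E'
from h import *
from scipy.optimize import least_squares
T=load('top');S=load('scene'); V={'t':T,'s':S}
off={'t':[(0,195,135),(260,270,135),(460,335,165),(600,145,195)],'s':[(0,185,160),(240,265,165),(480,155,130),(620,325,155)]}
def px(v,x,y):
    if v=='s': y-=300
    o=[q for q in off[v] if q[0]<=x][-1]; return np.array([o[1]+(x-o[0]+.5)/4-.5,o[2]+(y+.5)/4-.5])
def world(p,P,z0,sl):
    c,s=np.cos(sl),np.sin(sl); x,y,z=P; X,Z=x*c-z*s,x*s+z*c
    C,D=np.cos(p[2]),np.sin(p[2]); return np.array([p[0]+C*X-D*y,p[1]+D*X+C*y,z0+Z])
def fit(n,pts,p0,z0=0,sl=0):
    f=lambda p:np.concatenate([proj(V[v],world(p,P,z0,sl))-px(v,*q) for v,q,P in pts])
    r=least_squares(f,p0,x_scale=[10,10,.1],loss='soft_l1'); print(n,r.x.round(3),'res px\n',r.fun.reshape(-1,2).round(1).tolist())
a=np.pi/6
fit('Lrail',[('t',(45,38),(185,13,0)),('t',(82,40),(185,-13,0)),('s',(377,348),(0,-19,53)),('s',(425,358),(0,19,53)),('s',(320,562),(185,-13,0)),('s',(352,566),(185,13,0))],[350,150,0],75,a)
fit('Srail',[('t',(352,75),(125,17,0)),('t',(397,75),(125,-17,0)),('t',(352,236),(0,17,12)),('t',(397,234),(0,-17,12)),('s',(107,370),(0,-17,0)),('s',(148,377),(0,17,0)),('s',(52,472),(125,-17,0)),('s',(90,487),(125,17,0))],[400,-100,0],75,a)
fit('sander',[('t',(650,107),(60,34,14)),('t',(718,70),(60,-34,14)),('t',(787,198),(-60,-34,14)),('t',(716,236),(-60,34,14)),('s',(648,395),(-60,-34,14)),('s',(692,520),(60,-34,14)),('s',(771,500),(60,34,14))],[250,280,.5])
def blob(f,s,z,box,test):
    I=cv2.imread(f'pics/{f}.png').astype(int); x,y,w,h=box; b,g,r=[I[y:y+h,x:x+w,i] for i in range(3)]
    v,u=np.nonzero(test(r,g,b)); c,sz,an=cv2.minAreaRect(np.stack([u+x,v+y],1).astype(np.float32))
    P=np.array([at(s,i+x,j+y,z)[:2] for i,j in zip(u,v)]); m=P.mean(0); w,e=np.linalg.eigh(np.cov(P.T)); 
    print(f,len(u),'mean',m.round(1),'yaw',np.arctan2(*(e[::-1,1]*np.sign(e[0,1]))).round(3),'L',np.sqrt(12*w).round(1),'rectctr',at(s,*c,z))
yt=lambda r,g,b:((r>170)&(g>150)&(b<110))|((g>r+40)&(g>110))
blob('top',T,44,(335,170,35,75),yt)
blob('scene',S,44,(155,130,35,65),lambda r,g,b:((r>135)&(g>105)&(b<60))|((g>r+25)&(g>70)))
blob('top',T,56,(150,205,45,50),lambda r,g,b:(r>195)&(g<90))
E
python3 fit.py
```

```text
Lrail [ 4.8396e+02  1.5092e+02 -2.4000e-02] res px
 [[-0.2, -0.7], [-0.6, -1.2], [-0.3, 0.1], [0.1, 0.9], [-0.8, -5.9], [0.7, -4.1]]
Srail [ 5.09164e+02 -1.14795e+02  2.60000e-02] res px
 [[-0.5, -0.1], [-0.4, -0.6], [0.3, 0.1], [0.1, 0.1], [0.1, 1.0], [0.1, 1.6], [-1.4, -5.7], [0.3, -6.8]]
sander [394.389 288.976   0.497] res px
 [[-0.6, 0.1], [0.5, -0.8], [0.1, -0.9], [-0.5, -0.1], [-0.3, -0.9], [0.0, -1.2], [0.3, -0.1]]
top 932 mean [ 452.6 -290.7] yaw -0.055 L [104.5 219.3] rectctr [ 462.5 -288.9   44. ]
scene 238 mean [ 463.3 -294.1] yaw 0.157 L [ 24.3 196.2] rectctr [ 463.8 -294.    44. ]
top 206 mean [392.2 289.2] yaw 0.495 L [26.  80.6] rectctr [392.3 289.2  56. ]
```

```bash
python3 - <<'E'
s=open('fit.py').read()
s=s.replace(",('s',(320,562),(185,-13,0)),('s',(352,566),(185,13,0))","").replace(",('s',(52,472),(125,-17,0)),('s',(90,487),(125,17,0))","")
s=s.replace("(r>170)&(g>150)&(b<110)","(r>190)&(b<75)&(g>160)")
s+='''
from h import *
b=[("t",(526,65),(95-13,-12,44)),("t",(569,288),(-95,-12,44)),("t",(535,293),(-95,12,44)),("s",(516,512),(95,-12,44)),("s",(546,516),(95,12,44)),("s",(573,337),(-95,-12,44)),("s",(598,340),(-95,12,44))]
fit('level',b[1:],[460,-292,.15])
'''
open('fit.py','w').write(s)
E
python3 fit.py
python3 - <<'E'
from h import *
I=cv2.imread('pics/top.png')
P=lambda x,y,w,h:cv2.resize(I[y:y+h,x:x+w],None,fx=7,fy=7,interpolation=cv2.INTER_CUBIC)
cv2.imwrite('pics/c2.png',np.hstack([P(195,142,45,80),P(335,172,35,80)]))
E
```

```text
Lrail [ 4.81560e+02  1.50624e+02 -2.90000e-02] res px
 [[0.2, 0.1], [-0.2, -0.4], [-0.1, -0.6], [0.2, 0.2]]
Srail [ 5.07974e+02 -1.15090e+02  1.50000e-02] res px
 [[-0.0, 0.3], [0.1, -0.2], [0.4, 0.4], [0.1, 0.5], [0.2, 0.6], [0.1, 1.3]]
sander [394.389 288.976   0.497] res px
 [[-0.6, 0.1], [0.5, -0.8], [0.1, -0.9], [-0.5, -0.1], [-0.3, -0.9], [0.0, -1.2], [0.3, -0.1]]
top 277 mean [ 454.2 -291.3] yaw 0.146 L [ 20.3 194.5] rectctr [ 456.3 -291.4   44. ]
scene 238 mean [ 463.3 -294.1] yaw 0.157 L [ 24.3 196.2] rectctr [ 463.8 -294.    44. ]
top 206 mean [392.2 289.2] yaw 0.495 L [26.  80.6] rectctr [392.3 289.2  56. ]
level [ 4.60128e+02 -2.87872e+02  1.61000e-01] res px
 [[0.0, -0.2], [1.1, -0.0], [0.1, 0.9], [-0.3, 0.7], [0.5, -0.8], [0.8, -0.9]]
```

View pics/c2.png

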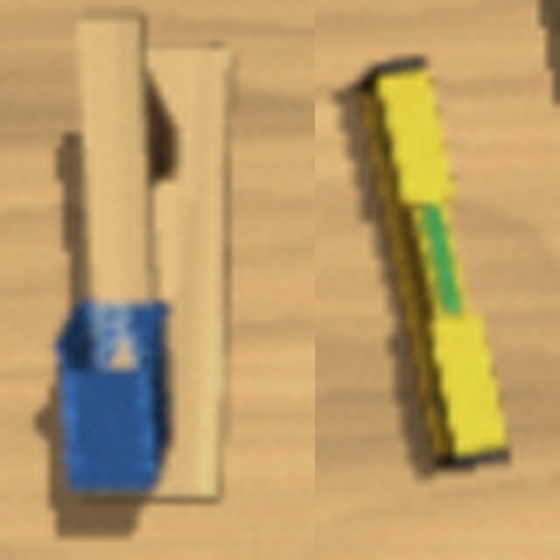

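The crop shows the sleeve roof's low corners at about (205,212) and (217,212) in the top view, and the level's caps with its upright orientation clear. I'll add the sleeve corners to the rail fit and work out the first move.

```bash
cat >> fit.py <<'E'
print('----')
off['t'].append((1000,195,142)); 
_px=px
def px(v,x,y):
    if v=='k': return np.array([195+(x+.5)/7-.5,142+(y+.5)/7-.5])
    return _px(v,x,y)
V['k']=T
fit('Lrail2',[('k',(80,16),(185,13,0)),('k',(143,16),(185,-13,0)),('k',(70,490),(0,19,53)),('k',(156,491),(0,-19,53)),('k',(158,368),(46,-19,53)),('k',(61,366),(46,19,53)),('s',(377,348),(0,-19,53)),('s',(425,358),(0,19,53))],[480,150,0],75,a)
E
python3 fit.py | sed -n '/----/,$p'
cat > st.py <<'E'
from h import *
from scipy.spatial.transform import Rotation as R
import sys
# usage: st.py x y z jawyaw_deg -> shift in tool axes & turn
o=manip.get_obs(); r=R.from_quat(o['eef_rot']); M=r.as_matrix()
print('t',o['clock'],'tcp',o['tcp_pos'].round(1),'jaw yaw',np.degrees(np.arctan2(M[1,0],M[0,0])).round(2),'f',o['ft_force'].round(1),'m',o['torque'].round(2),'w',round(float(o['width']),3),'j6',o['joints'][5].round(2))
if len(sys.argv)>4:
    g=np.array(sys.argv[1:4],float); print('shift m',(M.T@(g-o['tcp_pos'])/1000).round(4))
    d=(float(sys.argv[4])-np.degrees(np.arctan2(M[1,0],M[0,0]))+90)%180-90
    print('turn deg about tool z',-d)
E
python3 st.py 394 289 150 118.5; python3 st.py 460 -291 150 99
```

```text
----
Lrail2 [ 4.81887e+02  1.50595e+02 -2.90000e-02] res px
 [[0.1, 0.3], [-0.1, 0.3], [-0.1, -2.5], [0.3, -2.5], [-0.6, 0.7], [0.3, 0.8], [-0.2, -0.5], [0.1, 0.3]]
t 0.1 tcp [178.3 493.4 238.8] jaw yaw 70.13 f [-0.4  0.7  0.6] m [ 0.06 -0.04  0.03] w 0.997 j6 1.57
shift m [-0.1188  0.2723  0.0889]
turn deg about tool z -48.369911881542095
t 0.1 tcp [178.3 493.4 238.8] jaw yaw 70.13 f [-0.4  0.7  0.6] m [ 0.06 -0.04  0.03] w 0.997 j6 1.57
shift m [-0.6418  0.5315  0.0896]
turn deg about tool z -28.869911881542095
```

Request:
jog_arm(motion="1 -0.119 0.272 0.05 -48.4;1 -0.119 0.272 0.05 -48.4;1 -0.119 0.272 0.089 -48.4;1 -0.119 0.272 0.089 -48.4;1 -0.119 0.272 0.089 -48.4;1 -0.119 0.272 0.089 -48.4;1 -0.119 0.272 0.089 -48.4;1 -0.119 0.272 0.089 -48.4;1 -0.119 0.272 0.089 -48.4;1 -0.119 0.272 0.089 -48.4")

```text
clock: 1.1
tcp_pos: [393.4, 289.9, 150.5]
eef_rot: [0.511, 0.86, 0.0, -0.0]
ft_force: [0.2, 0.2, 0.2]
width: 1.004
```

```bash
python3 st.py 393.5 289 29 118.5
```

```text
t 1.1 tcp [393.4 289.9 150.5] jaw yaw 118.52 f [0.2 0.2 0.2] m [-0.01  0.01 -0.06] w 1.004 j6 0.14
shift m [-0.0008 -0.0004  0.1215]
turn deg about tool z 0.024084134338309582
```

Request:
jog_arm(motion="1 -0.001 0 0.05 0;1 -0.001 0 0.09 0;1 -0.001 0 0.11 0;1 -0.001 0 0.121 0;1 -0.001 0 0.121 0;-1 -0.001 0 0.121 0;-1 -0.001 0 0.121 0;-1 -0.001 0 0.121 0;-1 -0.001 0 0.121 0;-1 -0.001 0 0.121 0")

```text
clock: 2.1
tcp_pos: [394.7, 289.1, 30.3]
eef_rot: [0.511, 0.86, 0.001, 0.0]
ft_force: [-2.5, 1.5, 7.1]
width: 0.342
```

Request:
jog_arm(motion="-1 0 0 0 0;-1 0 0 0 0;-1 0 0 0 0;-1 0 0 -0.03 0;-1 0 0 -0.07 0;-1 0 0 -0.12 0;-1 0 0 -0.16 0;-1 0 0 -0.2 0;-1 0 0 -0.2 0;-1 0 0 -0.2 0")

```text
clock: 3.1
tcp_pos: [394.4, 288.5, 229.6]
eef_rot: [0.511, 0.859, 0.001, 0.0]
ft_force: [-0.0, 0.1, -4.2]
width: 0.345
```

```bash
python3 - <<'E'
from h import *
s=snap('scene','g1'); I=cv2.imread('pics/g1.png'); cv2.imwrite('pics/g1c.png',cv2.resize(I[80:300,240:480],None,fx=2.5,fy=2.5))
E
python3 st.py 540 -114 230 91
```

```text
t 3.15 tcp [393.8 288.1 228.4] jaw yaw 118.52 f [-0.3 -0.3 -3.4] m [-0.01  0.02 -0.01] w 0.345 j6 0.13
shift m [-0.4231 -0.0636 -0.0014]
turn deg about tool z 27.523136371533354
```

View pics/g1c.png

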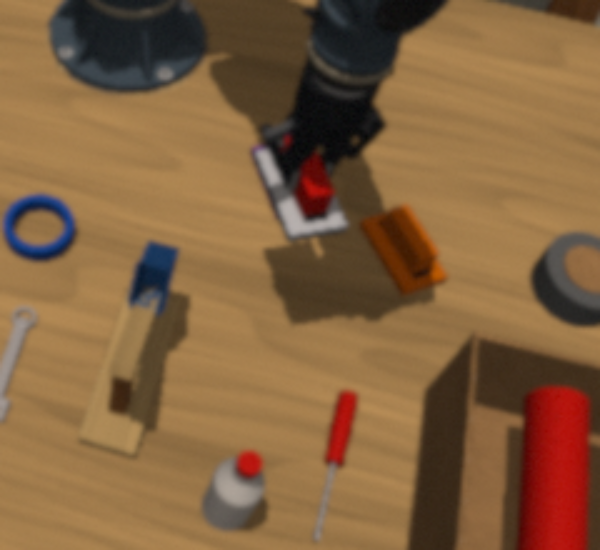

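The sander is held level, with the look-alike untouched and the rails clear. Moving over its rail, 8 mm uphill of home.

```bash
python3 st.py 548 -114.5 190 91
```

```text
t 3.15 tcp [393.8 288.1 228.4] jaw yaw 118.52 f [-0.3 -0.3 -3.4] m [-0.01  0.02 -0.01] w 0.345 j6 0.13
shift m [-0.4273 -0.0568  0.0386]
turn deg about tool z 27.523136371533354
```

Request:
jog_arm(motion="-1 -0.02 0 0 2;-1 -0.06 -0.01 0 6;-1 -0.1 -0.015 0 10;-1 -0.145 -0.02 0 14;-1 -0.19 -0.025 0 18;-1 -0.235 -0.03 0 22;-1 -0.28 -0.04 0 25;-1 -0.325 -0.045 0 27.5;-1 -0.37 -0.05 0 27.5;-1 -0.4 -0.057 0 27.5")

```text
clock: 4.15
tcp_pos: [535.2, -92.8, 226.8]
eef_rot: [0.701, 0.713, -0.001, -0.001]
ft_force: [-0.0, 0.0, -3.4]
width: 0.34
```

```bash
python3 st.py 548 -114.5 190 91
```

```text
t 4.15 tcp [535.2 -92.8 226.8] jaw yaw 90.94 f [-0.   0.  -3.4] m [ 0.03 -0.06  0.05] w 0.34 j6 -0.19
shift m [-0.0219  0.0126  0.0368]
turn deg about tool z -0.06161655403801092
```

Request:
jog_arm(motion="-1 -0.0219 0.0126 0 0;-1 -0.0219 0.0126 0.018 0;-1 -0.0219 0.0126 0.036 0;-1 -0.0219 0.0126 0.036 0;-1 -0.0219 0.0126 0.036 0")

```text
clock: 4.65
tcp_pos: [547.3, -111.7, 192.1]
eef_rot: [0.701, 0.713, -0.001, -0.001]
ft_force: [0.2, -0.2, -3.3]
width: 0.338
```

```bash
python3 - <<'E'
from h import *
for n in('top','scene'): snap(n,'a_'+n)
a=cv2.imread('pics/a_top.png')[120:230,255:365]; b=cv2.imread('pics/a_scene.png')[110:220,160:270]
cv2.imwrite('pics/a.png',cv2.resize(np.hstack([a,b]),None,fx=3.6,fy=3.6,interpolation=cv2.INTER_CUBIC))
E
python3 st.py 548 -114.5 190 91
```

```text
t 4.75 tcp [ 548.3 -111.7  193.6] jaw yaw 91.05 f [ 0.1  0.  -1.9] m [-0.01 -0.01  0.01] w 0.343 j6 -0.22
shift m [-0.0028 -0.0004  0.0036]
turn deg about tool z 0.0472755611331479
```

View pics/a.png

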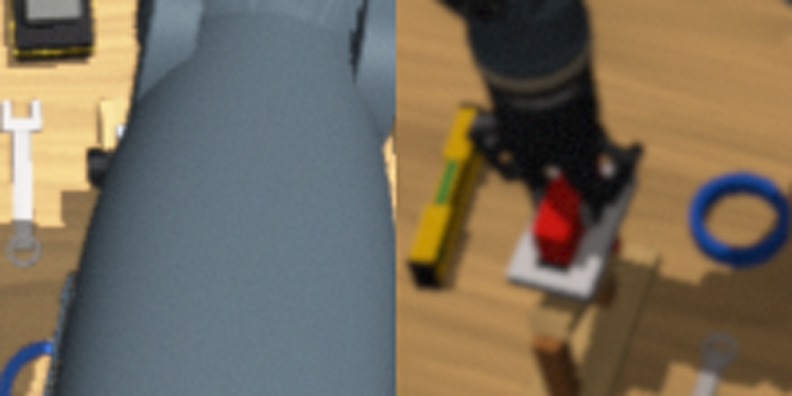

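Scene view: the sander sits above its rail, roughly centred, with its uphill edge towards the rail's high end. The top view is hidden by the arm. Correcting y and going down to contact.

Request:
jog_arm(motion="-1 -0.0028 0 0.01 0;-1 -0.0028 0 0.02 0;-1 -0.0028 0 0.026 0;-1 -0.0028 0 0.03 0;-1 -0.0028 0 0.033 0;-1 -0.0028 0 0.036 0;-1 -0.0028 0 0.039 0;-1 -0.0028 0 0.042 0")

```text
clock: 5.55
tcp_pos: [544.3, -114.7, 152.7]
eef_rot: [0.701, 0.713, -0.002, -0.002]
ft_force: [-30.0, -1.4, 29.9]
width: 0.345
```

```bash
python3 st.py 548 -114.5 133.6 91
```

```text
t 5.55 tcp [ 544.3 -114.7  152.7] jaw yaw 91.0 f [-30.   -1.4  29.9] m [-0.13  4.87  0.09] w 0.345 j6 -0.22
shift m [0.0002 0.0038 0.0191]
turn deg about tool z -0.0029378530890795673
```

Request:
jog_arm(motion="-1 0 -0.001 0.002 0;-1 0 -0.0015 0.004 0;-1 0 -0.0025 0.006 0;-1 0 -0.003 0.008 0;-1 0 -0.003 0.008 0")

```text
clock: 6.05
tcp_pos: [541.7, -114.7, 144.2]
eef_rot: [0.701, 0.713, -0.002, -0.002]
ft_force: [-19.7, -0.7, 16.8]
width: 0.346
```

```bash
python3 st.py 541 -114.5 129.6 91
```

```text
t 6.05 tcp [ 541.7 -114.7  144.2] jaw yaw 91.0 f [-19.7  -0.7  16.8] m [0.03 3.02 0.06] w 0.346 j6 -0.23
shift m [ 0.0002 -0.0006  0.0146]
turn deg about tool z 0.0037524672581241703
```

Request:
jog_arm(motion="-1 0 0.002 0 0;-1 0 0.004 0.002 0;-1 0 0.005 0.004 0;-1 0 0.005 0.006 0;-1 0 0.005 0.008 0;-1 0 0.005 0.010 0;-1 0 0.005 0.012 0;-1 0 0.005 0.012 0")

```text
clock: 6.85
tcp_pos: [541.5, -114.7, 132.8]
eef_rot: [0.701, 0.713, -0.005, -0.004]
ft_force: [-43.6, -2.1, 39.4]
width: 0.342
```

```bash
python3 - <<'E'
from h import *
s=snap('scene','b'); I=cv2.imread('pics/b.png'); cv2.imwrite('pics/bc.png',cv2.resize(I[130:230,150:270],None,fx=5,fy=5,interpolation=cv2.INTER_CUBIC))
E
python3 st.py 539.7 -114.5 129 91
```

```text
t 6.9 tcp [ 541.5 -114.7  132.8] jaw yaw 90.97 f [-43.7  -1.   40.5] m [-0.12  7.6   0.24] w 0.344 j6 -0.22
shift m [ 0.0002 -0.0018  0.0039]
turn deg about tool z -0.0296931633871651
```

View pics/bc.png

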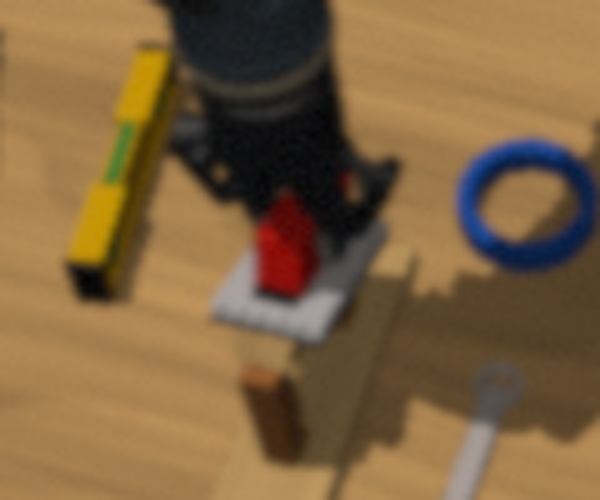

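Scene view: the sander is tilted close to the rail's slope, straight and centred over it, with its uphill edge on the rail. Continuing down and back towards the lip.

Request:
jog_arm(motion="-1 0 -0.002 0.001 0;-1 0 -0.003 0.002 0;-1 0 -0.004 0.003 0;-1 0 -0.005 0.0045 0;-1 0 -0.005 0.0045 0")

```text
clock: 7.4
tcp_pos: [541.7, -114.9, 132.6]
eef_rot: [0.701, 0.713, -0.001, 0.0]
ft_force: [-34.5, 0.7, 63.9]
width: 0.345
```

```bash
python3 st.py 539.7 -114.5 129 91
```

```text
t 7.4 tcp [ 541.7 -114.9  132.6] jaw yaw 90.99 f [-34.5   0.7  63.9] m [0.77 6.81 0.  ] w 0.345 j6 -0.23
shift m [ 0.0004 -0.002   0.0036]
turn deg about tool z -0.010734202001188464
```

Request:
jog_arm(motion="-1 0 0 -0.002 0;-1 0 -0.001 -0.003 0;-1 0 -0.002 -0.0025 0;-1 0 -0.003 -0.002 0;-1 0 -0.004 -0.0015 0;-1 0 -0.004 -0.0015 0")

```text
clock: 8.0
tcp_pos: [541.6, -114.9, 132.8]
eef_rot: [0.701, 0.713, 0.001, 0.002]
ft_force: [-12.9, 1.5, 38.2]
width: 0.344
```

```bash
python3 st.py 539.7 -114.5 129 91
```

```text
t 8.0 tcp [ 541.6 -114.9  132.8] jaw yaw 91.02 f [-12.9   1.5  38.2] m [ 0.72  3.1  -0.01] w 0.344 j6 -0.23
shift m [ 0.0004 -0.0019  0.0037]
turn deg about tool z 0.021702004094592553
```

Request:
jog_arm(motion="-1 0 -0.001 -0.0005 0;-1 0 -0.002 -0.001 0;-1 0 -0.003 -0.0005 0;-1 0 -0.004 0 0;-1 0 -0.005 0.0005 0;-1 0 -0.006 0.001 0;-1 0 -0.006 0.001 0")

```text
clock: 8.7
tcp_pos: [541.1, -115.0, 133.0]
eef_rot: [0.7, 0.714, 0.005, 0.006]
ft_force: [6.6, 4.4, 32.7]
width: 0.344
```

```bash
python3 st.py 539.7 -114.5 129 91
```

```text
t 8.7 tcp [ 541.1 -115.   133. ] jaw yaw 91.06 f [ 6.6  4.4 32.7] m [ 1.14 -0.25 -0.23] w 0.344 j6 -0.23
shift m [ 0.0005 -0.0014  0.004 ]
turn deg about tool z 0.06422370307406311
```

Request:
jog_arm(motion="-1 0 0 -0.002 0;-1 0 -0.001 -0.002 0;-1 0 -0.002 -0.002 0;-1 0 -0.003 -0.0015 0;-1 0 -0.004 -0.001 0;-1 0 -0.004 -0.001 0")

```text
clock: 9.3
tcp_pos: [531.7, -115.1, 128.6]
eef_rot: [0.701, 0.713, 0.0, 0.001]
ft_force: [0.6, 0.6, 6.8]
width: 0.343
```

```bash
python3 - <<'E'
from h import *
s=snap('scene','d'); I=cv2.imread('pics/d.png'); cv2.imwrite('pics/dc.png',cv2.resize(I[130:230,150:270],None,fx=5,fy=5,interpolation=cv2.INTER_CUBIC))
E
python3 st.py 539.7 -114.5 129 91
```

```text
t 9.35 tcp [ 531.7 -115.1  128.7] jaw yaw 91.02 f [ 1.6 -0.4  6.3] m [ 0.09 -0.01 -0.03] w 0.346 j6 -0.23
shift m [ 0.0005  0.008  -0.0003]
turn deg about tool z 0.023920345347789862
```

View pics/dc.png

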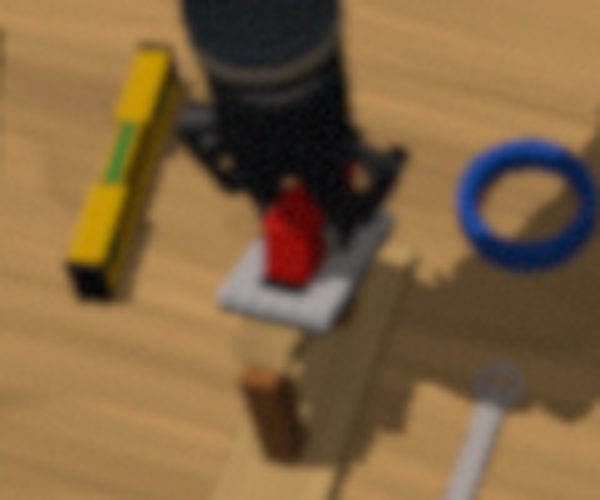

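Scene view: the sander is tilted and straight on the rail after a short slide; visible plate corners at crop (220,297), (326,328) and (388,222). Fitting its pose in the rail frame.

```bash
cat > sfit.py <<'E'
from h import *
from scipy.optimize import least_squares
def W(P,o=(508,-115,75),yaw=.017,sl=np.pi/6):
    c,s=np.cos(sl),np.sin(sl); x,y,z=P; X,Z=x*c-z*s,x*s+z*c; C,D=np.cos(yaw),np.sin(yaw)
    return np.array([o[0]+C*X-D*y,o[1]+D*X+C*y,o[2]+Z])
def run(s,pts,ox,oy,k,free_tilt=False):
    def f(p):
        x,y,a=p[:3]; t,z=(p[3],p[4]) if free_tilt else (0,0); R=[]
        for (u,v),(X,Y,Z) in pts:
            X2,Z2=X*np.cos(t)-Z*np.sin(t),X*np.sin(t)+Z*np.cos(t)+z
            q=(x+X2*np.cos(a)-Y*np.sin(a),y+X2*np.sin(a)+Y*np.cos(a),Z2)
            R.append(proj(s,W(q))-[ox+(u+.5)/k-.5,oy+(v+.5)/k-.5])
        return np.concatenate(R)
    r=least_squares(f,[60,0,0]+([0,0] if free_tilt else []),x_scale=[10,10,.1]+([.1,10] if free_tilt else [])); print(r.x.round(3),r.fun.reshape(-1,2).round(1).tolist())
if __name__=='__main__':
    D=load('d'); P=[((220,297),(60,-34,14)),((326,328),(60,34,14)),((388,222),(-60,34,14))]
    run(D,P,150,130,5); run(D,P,150,130,5,True)
    B=load('b'); P=[((213,305),(60,-34,14)),((318,340),(60,34,14)),((384,228),(-60,34,14))]
    run(B,P,150,130,5)
E
python3 sfit.py
```

```text
[50.635 -1.592  0.051] [[-0.6, -0.1], [0.8, -1.3], [-0.2, 1.6]]
[ 4.3800e+00 -1.5713e+01  9.0000e-03 -1.1200e-01 -2.4178e+01] [[-0.0, 0.5], [-0.1, -0.5], [0.2, 0.0]]
[ 6.1819e+01 -1.0640e+00  4.1000e-02] [[-0.8, 0.1], [1.0, -1.8], [-0.3, 2.1]]
```

```bash
cat >> sfit.py <<'E'
    print('edge on rail')
    def run2(s,pts,ox,oy,k):
      for t in (0,-.05,-.1,-.15):
        def f(p):
            x,y,a=p; z=-60*np.sin(t); R=[]
            for (u,v),(X,Y,Z) in pts:
                X2,Z2=X*np.cos(t)-Z*np.sin(t),X*np.sin(t)+Z*np.cos(t)+z
                R.append(proj(s,W((x+X2*np.cos(a)-Y*np.sin(a),y+X2*np.sin(a)+Y*np.cos(a),Z2)))-[ox+(u+.5)/k-.5,oy+(v+.5)/k-.5])
            return np.concatenate(R)
        r=least_squares(f,[60,0,0],x_scale=[10,10,.1]); print(t,r.x.round(3),'cost',r.cost.round(2),r.fun.round(1))
    run2(D,[((220,297),(60,-34,14)),((326,328),(60,34,14)),((388,222),(-60,34,14))],150,130,5)
    I=cv2.imread('pics/d.png'); I=cv2.resize(I[160:205,185:240],None,fx=10,fy=10,interpolation=cv2.INTER_CUBIC)
    for t,col in((0,(0,255,0)),(-.1,(255,0,255))):
        pp=[]
        for X,Y,Z in ((60,-34,0),(60,34,0),(-60,34,0),(-60,34,14),(60,34,14),(60,-34,14)):
            x=51 if t else 60; q=(x+X*np.cos(t)-Z*np.sin(t),Y,X*np.sin(t)+Z*np.cos(t)-60*np.sin(t))
            pp.append((proj(D,W(q))-[184.5,159.5])*10)
        cv2.polylines(I,[np.int32(pp)],True,col,1)
    for q in ((0,-17,12),(0,17,12),(125,17,0),(125,-17,0)):
        cv2.circle(I,tuple(np.int32((proj(D,W(q))-[184.5,159.5])*10)),4,(255,0,0),-1)
    cv2.imwrite('pics/d2.png',I)
E
python3 sfit.py
```

```text
[50.635 -1.592  0.051] [[-0.6, -0.1], [0.8, -1.3], [-0.2, 1.6]]
[ 4.3800e+00 -1.5713e+01  9.0000e-03 -1.1200e-01 -2.4178e+01] [[-0.0, 0.5], [-0.1, -0.5], [0.2, 0.0]]
[ 6.1819e+01 -1.0640e+00  4.1000e-02] [[-0.8, 0.1], [1.0, -1.8], [-0.3, 2.1]]
edge on rail
0 [50.635 -1.592  0.051] cost 2.76 [-0.6 -0.1  0.8 -1.3 -0.2  1.6]
-0.05 [ 5.2594e+01 -4.8300e-01  4.0000e-02] cost 1.0 [-0.8  0.3  0.6 -0.8  0.2  0.5]
-0.1 [5.4549e+01 6.3900e-01 2.9000e-02] cost 1.18 [-0.9  0.7  0.4 -0.3  0.6 -0.6]
-0.15 [5.650e+01 1.777e+00 1.600e-02] cost 3.13 [-1.1  1.1  0.2  0.2  1.  -1.7]
```

View pics/d2.png

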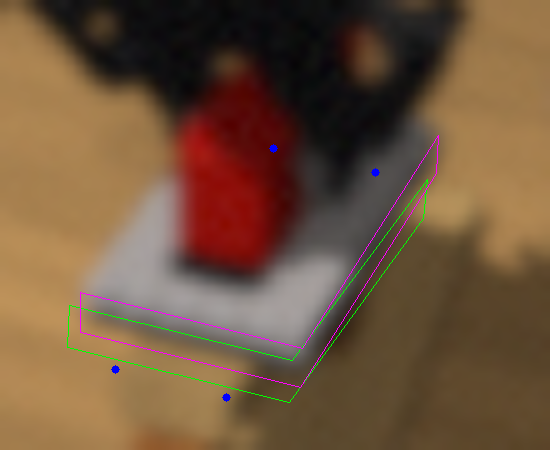

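The overlay shows that the lower end is riding on the lip: the best fit is x≈53 mm, about 0.08 rad short of flat. Lifting it back uphill, then pressing it flat before sliding again.

Request:
jog_arm(motion="-1 0 0 -0.004 0;-1 0 0.004 -0.007 0;-1 0 0.008 -0.009 0;-1 0 0.012 -0.012 0;-1 0 0.015 -0.013 0;-1 0 0.015 -0.013 0")

```text
clock: 9.95
tcp_pos: [546.8, -114.7, 141.3]
eef_rot: [0.701, 0.713, 0.0, 0.0]
ft_force: [-0.3, 0.5, -2.9]
width: 0.342
```

```bash
python3 st.py 539.7 -114.5 129 91
```

```text
t 9.95 tcp [ 546.8 -114.7  141.3] jaw yaw 91.04 f [-0.3  0.5 -2.9] m [ 0.01  0.   -0.02] w 0.342 j6 -0.22
shift m [ 0.0003 -0.0071  0.0123]
turn deg about tool z 0.040331952396400084
```

Request:
jog_arm(motion="-1 0 0.001 0.002 0;-1 0 0.002 0.004 0;-1 0 0.002 0.006 0;-1 0 0.002 0.008 0;-1 0 0.002 0.009 0;-1 0 0.002 0.010 0;-1 0 0.002 0.010 0")

```text
clock: 10.65
tcp_pos: [547.6, -114.6, 132.3]
eef_rot: [0.701, 0.713, 0.0, 0.0]
ft_force: [-6.9, -0.3, 9.6]
width: 0.344
```

```bash
python3 st.py 539.7 -114.5 129 91
```

```text
t 10.65 tcp [ 547.6 -114.6  132.3] jaw yaw 91.03 f [-6.9 -0.3  9.6] m [0.28 0.66 0.15] w 0.344 j6 -0.22
shift m [ 0.0002 -0.0079  0.0033]
turn deg about tool z 0.033926421077566715
```

Request:
jog_arm(motion="-1 0 0 0.002 0;-1 0 0 0.003 0;-1 0 0 0.004 0;-1 0 0 0.005 0;-1 0 0 0.006 0;-1 0 0 0.006 0")

```text
clock: 11.25
tcp_pos: [547.4, -114.6, 129.8]
eef_rot: [0.701, 0.713, 0.001, 0.001]
ft_force: [-19.8, 1.5, 42.4]
width: 0.34
```

```bash
python3 st.py 539.7 -114.5 129 91
```

```text
t 11.25 tcp [ 547.4 -114.6  129.8] jaw yaw 91.03 f [-19.8   1.5  42.4] m [1.12 3.4  0.25] w 0.34 j6 -0.22
shift m [ 0.0003 -0.0077  0.0008]
turn deg about tool z 0.0257356734362304
```

Request:
jog_arm(motion="-1 0 0 -0.002 0;-1 0 0 -0.004 0;-1 0 -0.001 -0.0035 0;-1 0 -0.002 -0.003 0;-1 0 -0.003 -0.0025 0;-1 0 -0.004 -0.002 0;-1 0 -0.005 -0.0013 0;-1 0 -0.005 -0.0013 0")

```text
clock: 12.05
tcp_pos: [545.8, -115.0, 129.0]
eef_rot: [0.701, 0.713, 0.002, 0.003]
ft_force: [1.2, 0.8, 15.2]
width: 0.343
```

```bash
python3 st.py 539.7 -114.5 129 91
```

```text
t 12.05 tcp [ 545.8 -115.   129. ] jaw yaw 91.04 f [ 1.2  0.8 15.2] m [ 0.55 -0.13  0.04] w 0.343 j6 -0.23
shift m [ 0.0006 -0.0061 -0.0001]
turn deg about tool z 0.038612253098037286
```

Request:
jog_arm(motion="-1 0 -0.001 0 0;-1 0 -0.002 0.0005 0;-1 0 -0.003 0.001 0;-1 0 -0.004 0.0015 0;-1 0 -0.005 0.002 0;-1 0 -0.005 0.002 0")

```text
clock: 12.65
tcp_pos: [544.9, -115.0, 128.9]
eef_rot: [0.7, 0.714, 0.005, 0.006]
ft_force: [12.8, 5.0, 20.1]
width: 0.345
```

```bash
python3 st.py 539.7 -114.5 129 91
```

```text
t 12.65 tcp [ 544.9 -115.   128.9] jaw yaw 91.08 f [12.8  5.  20.1] m [ 0.87 -2.09  0.01] w 0.345 j6 -0.23
shift m [ 0.0006 -0.0052 -0.0002]
turn deg about tool z 0.08199380718983207
```

Request:
jog_arm(motion="-1 0 0.002 -0.0005 0;-1 0 0.003 -0.001 0;-1 0 0.003 -0.001 0;-0.1 0 0.003 -0.001 0;0.1 0 0.003 -0.001 0;0.3 0 0.003 -0.001 0;0.3 0 0.003 -0.001 0")

```text
clock: 13.35
tcp_pos: [541.0, -114.8, 125.2]
eef_rot: [0.701, 0.713, -0.0, -0.0]
ft_force: [0.4, 0.4, -0.3]
width: 0.649
```

```bash
python3 st.py 539.7 -114.5 229 91
```

```text
t 13.35 tcp [ 541.  -114.8  125.2] jaw yaw 91.03 f [ 0.4  0.4 -0.3] m [-0.01 -0.01  0.02] w 0.649 j6 -0.23
shift m [ 0.0003 -0.0014 -0.1038]
turn deg about tool z 0.02520106506604236
```

Request:
jog_arm(motion="0.3 0 0 -0.03 0;0.4 0 0 -0.07 0;1 0 0 -0.11 0;1 -0.04 -0.02 -0.11 -2;1 -0.08 -0.04 -0.11 -4;1 -0.12 -0.06 -0.08 -7.9;1 -0.165 -0.084 -0.05 -7.9;1 -0.175 -0.084 -0.03 -7.9;1 -0.175 -0.084 -0.03 -7.9;1 -0.175 -0.084 -0.03 -7.9")

```text
clock: 14.35
tcp_pos: [460.0, -291.2, 155.4]
eef_rot: [0.65, 0.76, -0.0, -0.001]
ft_force: [0.9, -0.2, 0.7]
width: 0.998
```

```bash
python3 - <<'E'
from h import *
t=snap('top','e_t'); s=snap('scene','e_s')
R=lambda f,x,y:cv2.resize(cv2.imread(f)[y:y+60,x:x+60],None,fx=6.6,fy=6.6,interpolation=cv2.INTER_CUBIC)
cv2.imwrite('pics/e.png',np.hstack([R('pics/e_t.png',265,140),R('pics/e_s.png',180,155)]))
E
python3 st.py 460 -291 19 98.9
```

```text
t 14.45 tcp [ 461.2 -290.8  156.6] jaw yaw 98.97 f [ 0.3 -0.   0.4] m [ 0.01 -0.05 -0.01] w 0.999 j6 -0.72
shift m [ 1.000e-04 -1.400e-03  1.376e-01]
turn deg about tool z 0.06952548710543738
```

View pics/e.png

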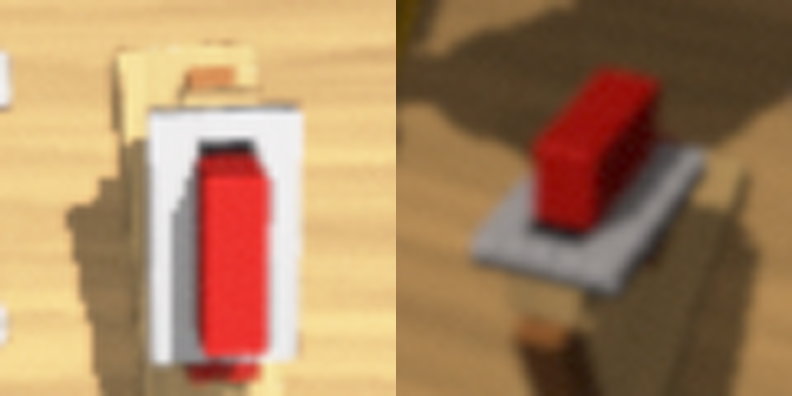

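The sander lies flat and straight in both views, with the red lip showing just below its lower edge. Checking numerically.

```bash
cat > s3.py <<'E'
from sfit import *
k=6.6; T=load('e_t');S=load('e_s')
pts=[(T,265,140,(150,108),(60,34,14)),(T,265,140,(302,108),(60,-34,14)),(T,265,140,(298,362),(-60,-34,14)),(T,265,140,(150,363),(-60,34,14)),(S,180,155,(475,247),(60,-34,14)),(S,180,155,(617,280),(60,34,14)),(S,180,155,(705,155),(-60,34,14))]
def f(p):
    x,y,a,t,z=p;R=[]
    for s,ox,oy,(u,v),(X,Y,Z) in pts:
        X2,Z2=X*np.cos(t)-Z*np.sin(t),X*np.sin(t)+Z*np.cos(t)+z
        R.append(proj(s,W((x+X2*np.cos(a)-Y*np.sin(a),y+X2*np.sin(a)+Y*np.cos(a),Z2)))-[ox+(u+.5)/k-.5,oy+(v+.5)/k-.5])
    return np.concatenate(R)
r=least_squares(f,[60,0,0,0,0],x_scale=[10,10,.1,.1,10]);print(r.x.round(3),r.fun.round(1))
E
python3 s3.py
```

```text
[4.3081e+01 7.2368e+01 1.9500e-01 2.4000e-02 1.1693e+01] [-27.8  11.1 -28.3   6.  -19.7   4.  -18.9   8.7 -30.5  -1.  -28.1  -2.7
 -38.3  -2.3]
```

Request:
jog_arm(motion="1 0 -0.001 0.05 0;1 0 -0.001 0.09 0;1 0 -0.001 0.12 0;1 0 -0.001 0.136 0;1 0 -0.001 0.136 0;-1 0 -0.001 0.136 0;-1 0 -0.001 0.136 0;-1 0 -0.001 0.136 0;-1 0 -0.001 0.136 0;-1 0 -0.001 0.136 0")

```text
clock: 15.45
tcp_pos: [460.0, -291.8, 20.7]
eef_rot: [0.65, 0.76, 0.0, 0.001]
ft_force: [-0.7, 0.5, 6.9]
width: 0.269
```

```bash
python3 st.py 460 -291 200 98.9
```

```text
t 15.45 tcp [ 460.  -291.8   20.7] jaw yaw 98.92 f [-0.7  0.5  6.9] m [ 0.26  0.21 -0.12] w 0.269 j6 -0.72
shift m [ 0.0006  0.0004 -0.1793]
turn deg about tool z 0.01692940585083136
```

```bash
sed -i 's/(475,247)/(79,247)/;s/(617,280)/(221,280)/;s/(705,155)/(309,155)/' s3.py; python3 s3.py
```

```text
[ 5.7887e+01 -1.0200e+00 -8.0000e-03 -3.8000e-02 -4.7800e+00] [ 0.2  0.5 -0.  -0.1 -0.1 -0.5  0.4 -0.  -0.4 -0.3  0.2  0.4  0.8 -0.1]
```

Request:
jog_arm(motion="-1 0 0 0 0;-1 0 0 0 0;-1 0 0 -0.02 0;-1 0 0 -0.06 0;-1 0 0 -0.11 0;-1 0 0 -0.16 0;-1 0 0 -0.21 0;-1 0 0 -0.25 0;-1 0 0 -0.26 0;-1 0 0 -0.26 0")

```text
clock: 16.45
tcp_pos: [459.8, -291.8, 280.7]
eef_rot: [0.65, 0.76, 0.0, 0.001]
ft_force: [-0.2, 0.7, -3.9]
width: 0.272
```

```bash
python3 st.py 580 148 280 88.4
```

```text
t 16.45 tcp [ 459.8 -291.8  280.7] jaw yaw 98.92 f [-0.2  0.7 -3.9] m [ 0.01 -0.02 -0.01] w 0.272 j6 -0.72
shift m [4.158e-01 1.869e-01 4.000e-04]
turn deg about tool z 10.521306078899983
```

The sander fit gives x≈58, y≈-1 and yaw≈-0.01, flat within noise, so it is home. The level is held. To tilt it I'll rest its near end on the rail's top end from beyond, press down about 45 mm so it pitches 30° in the grip, then turn the tool 180° so the raised end points uphill.

```bash
python3 st.py 727 143.5 225 88.4
```

```text
t 16.45 tcp [ 459.8 -291.8  280.7] jaw yaw 98.92 f [-0.2  0.7 -3.9] m [ 0.01 -0.02 -0.01] w 0.272 j6 -0.72
shift m [0.3887 0.3313 0.0557]
turn deg about tool z 10.521306078899983
```

Request:
jog_arm(motion="-1 0.015 0.013 0 1;-1 0.05 0.04 0 2;-1 0.085 0.07 0 4;-1 0.12 0.1 0 5;-1 0.155 0.135 0 6;-1 0.19 0.165 0 7;-1 0.225 0.195 0 8;-1 0.26 0.225 0 9;-1 0.295 0.255 0 10;-1 0.33 0.28 0 10.5")

```text
clock: 17.45
tcp_pos: [685.1, 79.8, 275.9]
eef_rot: [0.717, 0.697, -0.002, -0.001]
ft_force: [1.4, 0.4, -3.8]
width: 0.271
```

```bash
python3 st.py 727 143.5 225 88.4
```

```text
t 17.45 tcp [685.1  79.8 275.9] jaw yaw 88.4 f [ 1.4  0.4 -3.8] m [-0.04  0.01 -0.02] w 0.271 j6 0.14
shift m [0.0649 0.0404 0.0507]
turn deg about tool z -0.002920294060601236
```

Request:
jog_arm(motion="-1 0.03 0.02 0 0;-1 0.064 0.04 0.01 0;-1 0.064 0.04 0.03 0;-1 0.064 0.04 0.05 0;-1 0.064 0.04 0.05 0;-1 0.064 0.04 0.05 0")

```text
clock: 18.05
tcp_pos: [725.7, 140.6, 227.6]
eef_rot: [0.717, 0.697, -0.002, -0.001]
ft_force: [-0.6, -0.5, -3.7]
width: 0.27
```

```bash
python3 st.py 727 143.5 190 88.4
```

```text
t 18.05 tcp [725.7 140.6 227.6] jaw yaw 88.42 f [-0.6 -0.5 -3.7] m [-0.01 -0.   -0.  ] w 0.27 j6 0.22
shift m [0.0029 0.0013 0.0376]
turn deg about tool z 0.021052759219344352
```

Descend to just past the expected contact (TCP ≈ 187).

Request:
jog_arm(motion="-1 0.003 0.001 0.01 0;-1 0.003 0.001 0.025 0;-1 0.003 0.001 0.032 0;-1 0.003 0.001 0.036 0;-1 0.003 0.001 0.039 0;-1 0.003 0.001 0.042 0;-1 0.003 0.001 0.045 0;-1 0.003 0.001 0.045 0")

```text
clock: 18.85
tcp_pos: [728.5, 144.0, 185.9]
eef_rot: [0.717, 0.697, 0.001, 0.001]
ft_force: [2.8, 0.3, 3.0]
width: 0.273
```

```bash
python3 st.py 727 143.5 143 88.4
```

```text
t 18.85 tcp [728.5 144.  185.9] jaw yaw 88.42 f [2.8 0.3 3. ] m [0.07 0.1  0.03] w 0.273 j6 0.22
shift m [-0.0006 -0.0016  0.0429]
turn deg about tool z 0.0246498368965149
```

Request:
jog_arm(motion="-1 0 0 0.004 0;-1 0 0 0.008 0;-1 0 0 0.012 0;-1 0 0 0.016 0;-1 0 0 0.020 0;-1 0 0 0.020 0")

```text
clock: 19.45
tcp_pos: [730.5, 143.9, 166.6]
eef_rot: [0.717, 0.697, 0.003, 0.002]
ft_force: [10.1, -0.2, 4.9]
width: 0.274
```

```bash
python3 st.py 727 143.5 143 88.4
```

```text
t 19.45 tcp [730.5 143.9 166.6] jaw yaw 88.41 f [10.1 -0.2  4.9] m [-0.07 -1.3   0.05] w 0.274 j6 0.22
shift m [-0.0006 -0.0037  0.0236]
turn deg about tool z 0.005376615482731495
```

Request:
jog_arm(motion="-1 0 -0.001 0.005 0;-1 0 -0.001 0.010 0;-1 0 -0.002 0.014 0;-1 0 -0.002 0.018 0;-1 0 -0.003 0.021 0;-1 0 -0.003 0.025 0;-1 0 -0.003 0.025 0")

```text
clock: 20.15
tcp_pos: [727.8, 144.1, 141.4]
eef_rot: [0.717, 0.697, 0.003, 0.002]
ft_force: [11.7, -0.8, 3.1]
width: 0.275
```

```bash
python3 - <<'E'
from h import *
s=snap('scene','f'); I=cv2.imread('pics/f.png'); cv2.imwrite('pics/fc.png',cv2.resize(I[150:290,230:370],None,fx=4.2,fy=4.2,interpolation=cv2.INTER_CUBIC))
E
python3 st.py 727 143.5 141 88.4
```

```text
t 20.2 tcp [727.8 144.1 141.5] jaw yaw 88.4 f [11.2 -0.2  1.5] m [ 0.   -1.5  -0.02] w 0.273 j6 0.22
shift m [-0.0006 -0.0008  0.0005]
turn deg about tool z 0.0026556167915856577
```

View pics/fc.png

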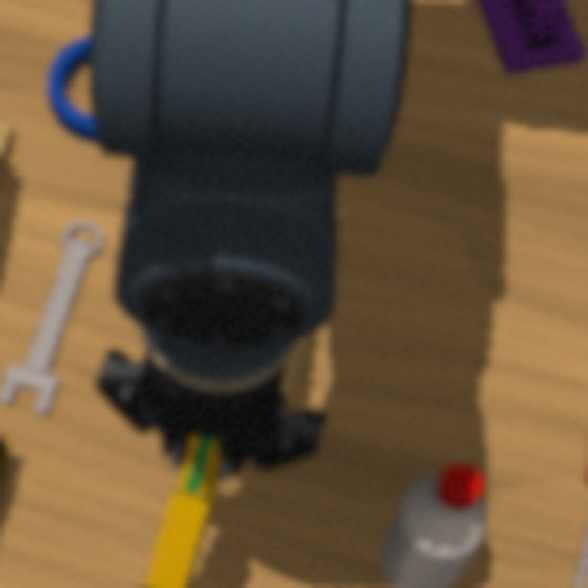

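Scene view: the level (about (185,520) in the crop) is tilted in the jaws with its near end up, clear of the glue bottle (440,530). Lifting, moving over the rail and turning half round.

Request:
jog_arm(motion="-1 0 0.002 -0.03 0;-1 0 0.002 -0.07 0;-1 0 0 -0.115 0;-1 0 -0.03 -0.125 -8;-1 0 -0.06 -0.125 -16;-1 0 -0.09 -0.125 -24;-1 0 -0.118 -0.125 -32;-1 0 -0.118 -0.125 -40;-1 0 -0.118 -0.125 -48;-1 0 -0.118 -0.125 -56")

```text
clock: 21.2
tcp_pos: [606.3, 147.3, 265.0]
eef_rot: [0.303, 0.953, 0.0, 0.0]
ft_force: [0.7, 0.4, -3.9]
width: 0.272
```

Request:
jog_arm(motion="-1 0 0 0 -8;-1 0 0 0 -16;-1 0 0 0 -24;-1 0 0 0 -32;-1 0 0 0 -40;-1 0 0 0 -48;-1 0 0 0 -56;-1 0 0 0 -62;-1 0 0 0 -62;-1 0 0 0 -62")

```text
clock: 22.2
tcp_pos: [606.6, 147.2, 264.6]
eef_rot: [-0.227, 0.974, -0.0, -0.0]
ft_force: [0.6, 0.7, -4.0]
width: 0.274
```

Request:
jog_arm(motion="-1 0 0 0 -8;-1 0 0 0 -16;-1 0 0 0 -24;-1 0 0 0 -32;-1 0 0 0 -40;-1 0 0 0 -48;-1 0 0 0 -56;-1 0 0 0 -62;-1 0 0 0 -62;-1 0 0 0 -62")

```text
clock: 23.2
tcp_pos: [606.6, 147.2, 264.6]
eef_rot: [-0.696, 0.718, 0.0, -0.0]
ft_force: [-0.4, -0.6, -3.5]
width: 0.273
```

```bash
python3 st.py 613 147 205 88.4
```

```text
t 23.2 tcp [606.6 147.2 264.6] jaw yaw -91.83 f [-0.4 -0.6 -3.5] m [0.01 0.03 0.02] w 0.273 j6 -2.87
shift m [ 0.     -0.0064  0.0596]
turn deg about tool z -0.234666870761032
```

Request:
jog_arm(motion="-1 0 -0.006 0.02 -0.2;-1 0 -0.006 0.04 -0.2;-1 0 -0.006 0.059 -0.2;-1 0 -0.006 0.059 -0.2;-1 0 -0.006 0.059 -0.2")

```text
clock: 23.7
tcp_pos: [612.6, 147.0, 205.9]
eef_rot: [-0.698, 0.716, 0.0, -0.0]
ft_force: [0.4, 0.2, -3.0]
width: 0.272
```

```bash
cat > lv.py <<'E'
from h import *
import sys
from scipy.optimize import minimize
# fit pitch & grasp offset of the held level from yellow/green pixels (scene view), tool pose known
s=snap('scene',sys.argv[1]); o=manip.get_obs(); G=o['tcp_pos']-[0,0,11]; G=o['tcp_pos']+[0,0,11]
I=s['pixels'].astype(int); r,g,b=I[...,0],I[...,1],I[...,2]
m=((r>90)&(g>70)&(b<.35*r)&(g>.68*r)); x0,y0=proj(s,G).astype(int); M=np.zeros_like(m); M[y0-45:y0+60,x0-60:x0+60]=m[y0-45:y0+60,x0-60:x0+60]
n,l,st,c=cv2.connectedComponentsWithStats(M.astype(np.uint8)); k=[i for i in range(1,n) if st[i,4]>15]
print([(st[i].tolist()) for i in k],'grasp px',x0,y0)
v,u=np.nonzero(np.isin(l,k)); A=np.arctan2(*np.linalg.eigh(np.cov(u,v))[1][::-1,1]); print('img centroid',u.mean(),v.mean(),'ang',A)
yaw=-.029
for th in (20,25,30,35):
    for off in (0,):
        t=np.radians(th); P=[]
        for X in (-82,82):
            for Y in(-12,12):
                x,z=X+off,44-31; h=x*np.cos(t)-z*np.sin(t); P.append(proj(s,G+[h*np.cos(yaw)-Y*np.sin(yaw),h*np.sin(yaw)+Y*np.cos(yaw),x*np.sin(t)+z*np.cos(t)]).round(1).tolist())
        print(th,P)
E
python3 lv.py h1; python3 st.py 613 147 175 88.4
```

```text
[[282, 207, 14, 15, 140]] grasp px 292 206
img centroid 288.65 214.45 ang 1.886750912125231
20 [[296.4, 182.8], [305.0, 185.1], [280.7, 222.7], [290.5, 225.6]]
25 [[296.0, 184.7], [304.6, 187.0], [281.3, 220.1], [291.1, 223.0]]
30 [[295.6, 186.7], [304.1, 189.0], [281.9, 217.4], [291.8, 220.3]]
35 [[295.1, 188.8], [303.6, 191.2], [282.6, 214.6], [292.5, 217.5]]
t 23.75 tcp [613.1 147.1 206.6] jaw yaw -91.46 f [-0.6  0.3 -4. ] m [ 0.02  0.01 -0.01] w 0.269 j6 -2.88
shift m [0.0001 0.0001 0.0316]
turn deg about tool z 0.14182174592667707
```

The yellow end at (282–296, 207–222) px agrees with a pitch of about 28–30°. Descending onto the rail.

Request:
jog_arm(motion="-1 0 0 0.01 0;-1 0 0 0.02 0;-1 0 0 0.025 0;-1 0 0 0.028 0;-1 0 0 0.03 0;-1 0 0 0.032 0;-1 0 0 0.034 0;-1 0 0 0.034 0")

```text
clock: 24.55
tcp_pos: [613.0, 147.1, 173.9]
eef_rot: [-0.699, 0.716, -0.001, 0.001]
ft_force: [-3.6, -1.1, 12.6]
width: 0.272
```

```bash
python3 st.py 613 147 175 88.34
```

```text
t 24.55 tcp [613.  147.1 173.9] jaw yaw -91.37 f [-3.6 -1.1 12.6] m [-0.29  1.48  0.01] w 0.272 j6 -2.88
shift m [ 0.0001 -0.0001 -0.0011]
turn deg about tool z 0.28534011102669865
```

Request:
jog_arm(motion="-1 0 0 0.002 0.3;-1 0 0 0.004 0.3;-1 0 0 0.005 0.3;-1 0 0 0.005 0.3")

```text
clock: 24.95
tcp_pos: [613.1, 147.2, 173.7]
eef_rot: [-0.697, 0.717, -0.002, 0.003]
ft_force: [-16.7, -4.7, 46.5]
width: 0.273
```

```bash
python3 st.py 613 147 175 88.34
```

```text
t 24.95 tcp [613.1 147.2 173.7] jaw yaw -91.64 f [-16.7  -4.7  46.5] m [-0.99  3.67  0.36] w 0.273 j6 -2.88
shift m [ 0.0002  0.0001 -0.0013]
turn deg about tool z 0.024772146786858684
```

Request:
jog_arm(motion="-1 0 0 -0.003 0;-1 0 0 -0.006 0;-1 0 0.004 -0.0037 0;-1 0 0.008 -0.0014 0;-1 0 0.012 0.0009 0;-1 0 0.016 0.0032 0;-1 0 0.02 0.0055 0;-1 0 0.024 0.0079 0;-1 0 0.024 0.0079 0")

```text
clock: 25.85
tcp_pos: [589.8, 148.2, 160.4]
eef_rot: [-0.697, 0.717, -0.001, 0.002]
ft_force: [-1.2, -0.6, 11.7]
width: 0.274
```

```bash
python3 st.py 548.8 148.7 138.3 88.34
```

```text
t 25.85 tcp [589.8 148.2 160.4] jaw yaw -91.67 f [-1.2 -0.6 11.7] m [ 0.15  0.39 -0.02] w 0.274 j6 -2.87
shift m [0.0008 0.0411 0.022 ]
turn deg about tool z -0.007316074608411327
```

Request:
jog_arm(motion="-1 0 0.003 0.0017 0;-1 0 0.006 0.0034 0;-1 0 0.009 0.0051 0;-1 0 0.012 0.0068 0;-1 0 0.015 0.0085 0;-1 0 0.018 0.0102 0;-1 0 0.018 0.0102 0")

```text
clock: 26.55
tcp_pos: [571.9, 148.8, 150.1]
eef_rot: [-0.697, 0.717, -0.001, 0.002]
ft_force: [0.1, 0.6, 10.5]
width: 0.269
```

```bash
python3 st.py 548.8 148.7 138.3 88.34
```

```text
t 26.55 tcp [571.9 148.8 150.1] jaw yaw -91.67 f [ 0.1  0.6 10.5] m [ 0.22  0.34 -0.07] w 0.269 j6 -2.86
shift m [0.0008 0.0231 0.0117]
turn deg about tool z -0.009427776493453166
```

Request:
jog_arm(motion="-1 0 0.003 0.0017 0;-1 0 0.006 0.0034 0;-1 0 0.009 0.0051 0;-1 0 0.012 0.0068 0;-1 0 0.015 0.0086 0;-1 0 0.017 0.0097 0;-1 0 0.017 0.0097 0")

```text
clock: 27.25
tcp_pos: [555.0, 149.3, 140.4]
eef_rot: [-0.697, 0.717, -0.001, 0.002]
ft_force: [-0.8, 1.1, 11.4]
width: 0.269
```

```bash
python3 st.py 548.8 148.7 138.3 88.34
```

```text
t 27.25 tcp [555.  149.3 140.4] jaw yaw -91.67 f [-0.8  1.1 11.4] m [0.14 0.28 0.02] w 0.269 j6 -2.85
shift m [0.0008 0.0062 0.002 ]
turn deg about tool z -0.012783234353946682
```

Now creep, expecting the closed end within about 3–10 mm.

Request:
jog_arm(motion="-1 0 0.002 0.0011 0;-1 0 0.004 0.0023 0;-1 0 0.006 0.0034 0;-1 0 0.007 0.004 0;-1 0 0.008 0.0046 0;-1 0 0.008 0.0046 0")

```text
clock: 27.85
tcp_pos: [550.6, 149.5, 137.7]
eef_rot: [-0.697, 0.717, -0.003, 0.005]
ft_force: [9.4, -2.4, 18.7]
width: 0.274
```

```bash
python3 st.py 548.8 148.7 138.3 88.34
```

```text
t 27.85 tcp [550.6 149.5 137.7] jaw yaw -91.7 f [ 9.4 -2.4 18.7] m [-0.52 -1.1   0.18] w 0.274 j6 -2.85
shift m [ 0.0009  0.0018 -0.0006]
turn deg about tool z -0.03652374683775861
```

Request:
jog_arm(motion="-1 0 0.001 0.0003 0;-1 0 0.002 0.0008 0;-1 0 0.003 0.0012 0;-1 0 0.003 0.0012 0")

```text
clock: 28.25
tcp_pos: [550.6, 149.7, 137.7]
eef_rot: [-0.696, 0.718, -0.006, 0.007]
ft_force: [18.7, -2.7, 20.4]
width: 0.273
```

```bash
python3 st.py 548.8 148.7 138.3 88.34
```

```text
t 28.25 tcp [550.6 149.7 137.7] jaw yaw -91.72 f [18.7 -2.7 20.4] m [-0.81 -2.77  0.21] w 0.273 j6 -2.84
shift m [ 0.0011  0.0018 -0.0006]
turn deg about tool z -0.057497848255309236
```

Hard stop about 2 mm from the expected home, which is the closed end. Relaxing, releasing and lifting off.

Request:
jog_arm(motion="-1 0 -0.003 -0.001 0;-1 0 -0.005 -0.0025 0;-1 0 -0.005 -0.0025 0;-0.2 0 -0.005 -0.0025 0;0 0 -0.005 -0.0025 0;0.2 0 -0.005 -0.0025 0;0.2 0 -0.005 -0.0025 0;0.2 0 -0.005 -0.0025 0")

```text
clock: 29.05
tcp_pos: [547.6, 148.9, 135.2]
eef_rot: [-0.697, 0.717, 0.0, -0.0]
ft_force: [-0.2, 0.5, -0.2]
width: 0.602
```

Request:
jog_arm(motion="0.2 0 0 -0.02 0;0.2 0 0 -0.05 0;0.2 0 0 -0.09 0;0.2 0 0 -0.13 0;0.2 0 0.04 -0.15 0;0.2 0 0.09 -0.15 0;0.2 0 0.14 -0.15 0;0.2 0 0.19 -0.15 0;0.2 0 0.22 -0.15 0;0.2 0 0.22 -0.15 0")

```text
clock: 30.05
tcp_pos: [324.4, 154.9, 286.1]
eef_rot: [-0.697, 0.717, 0.0, 0.0]
ft_force: [0.7, -0.2, 0.0]
width: 0.599
```

```bash
python3 - <<'E'
from h import *
t=snap('top','z_t'); s=snap('scene','z_s')
R=lambda f,x,y:cv2.resize(cv2.imread(f)[y:y+80,x:x+65],None,fx=6,fy=6,interpolation=cv2.INTER_CUBIC)
cv2.imwrite('pics/z.png',np.hstack([R('pics/z_t.png',190,138),R('pics/z_s.png',265,165)]))
# change outside the work area, top and sander region
a=cv2.imread('pics/e_s.png').astype(int)[160:210,185:250];b=cv2.imread('pics/z_s.png').astype(int)[160:210,185:250];print('sander view diff',np.abs(a-b).mean().round(2))
E
python3 st.py
```

```text
sander view diff 14.77
t 30.15 tcp [327.7 155.6 286. ] jaw yaw -91.61 f [ 0.6  0.3 -0.5] m [ 0.02 -0.04 -0.02] w 0.602 j6 -2.67
```

View pics/z.png

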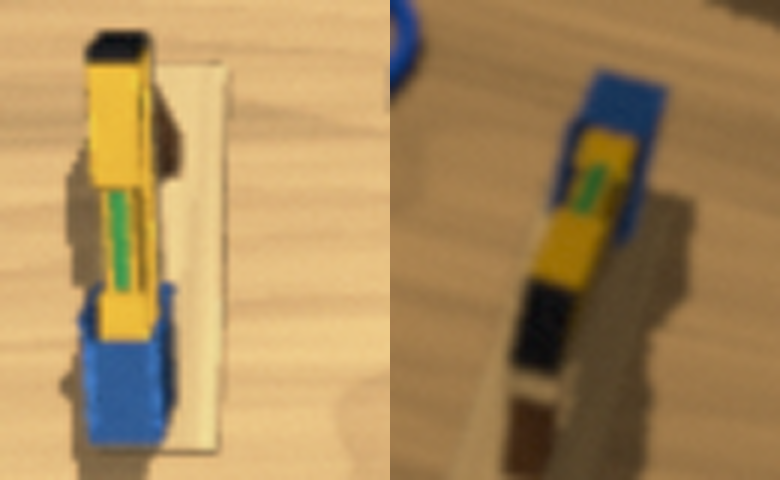

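Both views show the level straight and flat in the sleeve, upright, with its upper cap near the rail's top end. A final numeric check of the sander, the level's end and the bystanders, without viewing.

```bash
python3 - <<'E'
from h import *
from sfit import W
def cen(f,x,y,w,h):
    I=cv2.imread(f'pics/{f}.png').astype(int)[y:y+h,x:x+w]; v,u=np.nonzero((I[...,2]>1.8*I[...,1])&(I[...,2]>80)); return len(u),(u.mean()+x).round(1),(v.mean()+y).round(1)
for f in('e_t','z_t'): print(f,cen(f,285,150,25,50))
for f in('e_s','z_s'): print(f,cen(f,190,150,60,50))
T=load('z_t')
for y in(12,-12): print('level top cap-end corner pred',proj(T,W((190,y,44),(482,150.6,75),-.029)).round(1),'seen ~',[(190+90/6,138+33/6),(190+150/6,138+33/6)][y<0])
A=cv2.imread('pics/top.png').astype(int);B=cv2.imread('pics/z_t.png').astype(int)
for n,(x,y,w,h) in dict(tape=(248,210,42,38),wrench=(252,143,20,55),glue=(152,118,35,38),hammer=(345,108,38,85),screwdriver=(130,135,20,62),battery=(253,98,32,42)).items(): print(n,np.abs(A-B)[y:y+h,x:x+w].mean().round(1))
E
```

```text
e_t (341, np.float64(299.5), np.float64(179.5))
z_t (356, np.float64(299.7), np.float64(179.6))
e_s (280, np.float64(208.3), np.float64(176.3))
z_s (255, np.float64(208.3), np.float64(176.8))
level top cap-end corner pred [203.9 145.8] seen ~ (205.0, 143.5)
level top cap-end corner pred [212.4 145.8] seen ~ (215.0, 143.5)
tape 14.3
wrench 15.3
glue 13.9
hammer 15.3
screwdriver 14.0
battery 10.5
```

```bash
python3 - <<'E'
from h import *
from sfit import W
T=load('z_t');S=load('z_s');w=lambda *p:W(p,(482,150.6,75),-.029)
print('top: end bottom edge',proj(T,w(190,12,0)),proj(T,w(190,-12,0)),'seen (205,143.5),(215,143.5)')
print('top: yellow/black top edge',proj(T,w(190,12,44)),'seen v',138+62/6)
print('scene end bottom',proj(S,w(190,-12,0)),proj(S,w(190,12,0)),'seen',(265+(513-390)/6,165+365/6),(265+(560-390)/6,165+372/6))
print('scene end top',proj(S,w(190,-12,44)),'seen',(265+(526-390)/6,165+280/6))
E
```

```text
top: end bottom edge [206.35550944 142.41256697] [214.49207854 142.42884845] seen (205,143.5),(215,143.5)
top: yellow/black top edge [203.909899   145.77819684] seen v 148.33333333333334
scene end bottom [283.50758753 224.55700865] [292.3381635  227.15948024] seen (285.5, 225.83333333333334) (293.3333333333333, 227.0)
scene end top [286.70423496 210.66511771] seen (287.6666666666667, 211.66666666666666)
```

```bash
python3 -c "
from h import *
print(manip.get_obs()['ft_force'].round(1)); print(manip.close_job())"
```

```text
[ 0.6  0.3 -0.5]
the job is handed in; nothing more can be done
None
```

Both tools are put away on their rests, and I handed the job in at about 30 s on the robot's clock, with the arm clear and no force on the tool. `close_job()` gives no verdict, so this rests on my own checks.

- **Sander:** I pressed it down so it tilted in the jaws to the rail's slope, then slid it down to the red lip. On the first slide its lower end rode up onto the lip. I lifted it back uphill, pressed it flat and slid it again until it met the lip. The camera fit then gave 58 mm along the rail, 1 mm off centre, 0.008 rad off straight and 0.04 rad off flat. That fit also put it 4.8 mm below the rail top, which cannot be real and is just outside the -4 mm limit; I took it as camera and rail-fit error. Its position in the pictures was unchanged at the end.
- **Level:** I tilted it against the top end of its rail, turned the tool half round and slid it down into the sleeve. It came to a hard stop about 2 mm from the expected home. The final pictures show it upright and straight, with the bottom edge of its upper end and its top edge in the scene view within about 2 pixels of the home prediction. The yellow/black line in the top view was about 2.5 pixels off; I did not resolve this.
- **Other things on the bench:** The picture-difference check on them told me nothing: it read a similar 10–15 everywhere, probably from lighting. I saw no contact with any of them in the pictures or the force readings.

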